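# Set a worn label gauge and seat the cards

### The job

With the handwheel's crank only, draw the label gauge's fence back at least 3 mm past the red flag, then wind it forward again (clockwise from above) until its yellow pointer is in line with the flag to within 2 mm, so that the screw's slack is taken up behind the fence. Then lay the block of reader cards flat on the bed, long side along the bed, and push its end squarely and firmly against the middle of the fence with about 12 N (at least 8, never over 18), and leave it there touching the fence, with the pointer still in line with the flag. Never touch the fence with the hand, do not shift the flag, and leave the other things alone.

Things in the scene. Friction and masses are not known exactly. Their poses are not given: they have to be found in the camera images.
- gauge: Label gauge fixed to the desk (sizes here and below in mm): a flat grey bed (x -55 to 55, y -100 to 115, top 20 above the desk), a ruler strip along its near edge (x -75 to -55), and at its -y end a blue gear housing (104 x 100 x 48) with a handwheel on top. Origin: on the desk surface. +y points from the handwheel along the bed.
- wheel (a joint): Angle of the handwheel in rad, 0 at the start, growing anticlockwise seen from above; range -0.2 to 9.6. One turn moves the screw 30 mm: anticlockwise draws the fence toward the handwheel (gauge -y), clockwise pushes it away (gauge +y), after the slack (see fence). Needs about 4 N at the crank handle and stays where it is left.
- wheel_hub (a point): Middle of the handwheel's hub, on its vertical axis, 76 above the desk. The wheel has a black rim of radius 56 (top 75 above the desk).
- handle (a point): Centre (half-way up) of the upright black crank handle on the handwheel, a freely spinning round sleeve of diameter 18 (16 at the foot), 46 high, its foot 76 and its top 122 above the desk; it circles the hub at radius 44. The gripper may hold it with unchanged yaw while going round.
- fence (a joint): Position of the aluminium fence along the bed in m, growing toward the handwheel; range -0.001 to 0.050. Equals flag when pointer and flag are in line. The screw is worn: about 5 mm of slack (1.05 rad of wheel), in which the wheel turns without moving the fence and a push can shift the fence. It starts anywhere in the slack.
- fence_face (a point): Middle of the fence's face that looks to gauge +y, where the cards go, 9 above the bed (half the card block's height). The fence is an upright aluminium bar across the bed, 104 along x, 12 thick, top 36.5 above the bed, that slides along gauge y with about 4 N of friction. Axes as the gauge's.
- pointer (a point): Top of the yellow pointer (3 thick along gauge y, 19 above the bed) that the fence carries over the ruler strip. Axes as the gauge's.
- flag (a joint): Position of the red flag along the ruler in m, same scale and direction as fence. It differs from run to run; at the start it lies 9 to 26 mm nearer to the handwheel than the pointer.
- flag_tip (a point): Top of the red flag (3 thick along gauge y, 39 above the desk), the mark to set the pointer to. Its gauge-y equals the pointer's when they are in line. Axes as the gauge's. The flag slides if pushed.
- cards_center (a point): Centre of the loose white block of reader cards, 54 (x) x 86 (y) x 18 (z), 75 g, lying flat on the desk in front of the gauge; can be gripped across its x. It ends on the bed with its y along the gauge's y.
- stapler: Bystander: dark desk stapler, 37 x 150 x 52 mm; origin at the centre of its underside.
- label_roll: Bystander: white roll of labels lying flat, 68 x 68 x 30 mm; origin at the centre of its underside.
- slip_block: Bystander: cream block of paper slips, 67 x 92 x 24 mm; origin at the centre of its underside.
- code_scanner: Bystander: black code scanner on a steel foot, 72 x 82 x 144 mm; origin at the centre of its underside.
- cards: The same card block; origin at the centre of its underside.
Mind the look-alikes: they are no part of the job. What is shaped like the cards but green or orange is not meant.

How it is judged:
On the way, in this order (a step that is already met when the one before it is completed fails the run):
1. The fence has been drawn back so that its pointer is at least 3 mm past the flag, toward the handwheel (y of pointer in the frame of flag_tip below -0.003 m), for 0.2 s.
2. The fence has been wound forward again, its pointer within 2 mm of the flag (y of pointer in the frame of flag_tip between -0.002 and 0.002 m), for 0.3 s.
3. The card block presses against the fence with more than 8 N (contact force between cards and fence above 8 N), for 0.2 s.
At the end, for the whole second after the job is handed in: The pointer is in line with the flag within 2 mm; the card block lies flat on the bed, its end against the fence (gap under 2.5 mm), its long side along the bed within 0.06 rad and within 20 mm of the fence's middle; all at rest (all of step 2 and y of cards_center in the frame of fence_face between 0.04 and 0.0455 m and x of cards_center in the frame of fence_face between -0.02 and 0.02 m and z of cards_center in the frame of fence_face between -0.004 and 0.004 m and angle between the y axis of cards_center and the y axis of gauge, either way round below 0.06 rad and angle between cards_center's own z axis and vertical below 0.06 rad and velocity of joint fence between -0.005 and 0.005 m/s and linear speed of cards below 0.01 m/s); the robot touches nothing.
It fails at once if The card block was pressed against the fence with more than 18 N (contact force between cards and fence above 18 N).
It fails at once if The fence was touched by hand or arm (contact force between any of the fingers, the arm and fence above 1 N).
It fails at once if The red flag was shifted (distance of flag_tip from where it was at the start of the episode above 0.003 m).
It fails at once if A bystander was moved more than 30 mm (distance of any of stapler, label_roll, slip_block, code_scanner from where it was at the start of the episode above 0.03 m).
It also fails if it takes over 72 s, if anything falls off the work surface, if the arm or the gripper's body presses on something with over 40 N, if the wrist force passes 120 N, or if a joint passes its speed limit or range.

### The arm

A 6-joint arm with a two-finger parallel gripper is mounted at the origin on a cart in front of the work surface, level with it; the furniture and walls round the work are solid. World frame = base frame: x ahead of the robot, y to its left, z up, the work surface at z = 0. Lengths are in m, angles in rad, forces in N, time in s.
With the tool pointing down it reaches from about 0.35 to 0.775 m from the base axis. Payload 7.3 kg.
Tool frame: the origin (TCP) lies on the centre line of the jaws, within the pads' length; the fingertips stand 17 mm ahead of it and the grasp point (between the pads) lies 2 mm behind it (robot.tcp_to_tips is the distance from the TCP to the fingertips, in m); z points along the fingers, y is the line along which they close (so a half turn about z gives the same grasp; the last joint's range is limited). The gripper opens to 92 mm and grips with 3 to 60 N. Pads are 19 mm wide; open, the fingers measure 130 mm over their backs; the gripper's body (75 mm by 190 mm) begins 47 mm behind the grasp point.
Start: joints at [-1.361, 0.342, 1.524, -0, 1.275, -0.146], TCP at [0.183, -0.492, 0.244] pointing down, gripper open.
Joint ranges: [-2.53, 2.53], [-0.77, 2.02], [0.04, 2.7], [-1, 4.14], [0.28, 2.66], [-3.11, 3.11]. Speed limits (rad/s): [2.57, 2.57, 3.14, 3.14, 3.14, 3.14].

### API

Orientations are given as [roll, pitch, yaw] about the fixed x, y, z axes, in that order (R = Rz(yaw) Ry(pitch) Rx(roll)).
In Python, from cell import robot gives the robot as it stands. The module is installed in compiled form; this text tells all that it offers.
- The arm moves only by the tool carry_out, never from a script. Its argument "commands" is a list of rows, each a list of 3 entries, a list of its own where there are three numbers: the shift along the tool's x, y, z in m, then the turn about the tool's z in rad, then the opening, from 0 (shut) to 1 (fully open). In form: [[[dx, dy, dz], yaw, claw], ...]. A call has 1 to 20 rows; each row shifts and turns the commanded pose from where the row before left it, along the tool's axes as they then stand; what a row does not reach is not made up. A row lasts 1/8 s, in which the tool goes at most 62.5 mm and 10.7 degrees, less where a joint would pass 70% of its speed; a pose out of reach is approached as far as the arm can. A call is refused whole if a number of a shift passes 0.0625 or a number of a turn 0.188, either way. A call with a gripper value outside its range is refused whole. The fingers move at their own pace and stop on an object; "newtons" is the grip in N (left out, the last holds). Time passes only in rows, so rows that do not move let the fingers close. It gives the time, the measured TCP pose, the force, the opening and the grip force at its end, in the units of the state.
- robot.observe(): the state, without advancing time (a new reading comes with each control period).
- robot.read_camera(name): name is "scene" or "top"; returns a dict with "pixels" (384x512x3 uint8, red, green, blue), "fx", "fy", "cx", "cy" (pixels), "view" (4x4, takes a point from world to camera coordinates). Camera axes: x right, y up, looking along -z (the intrinsics and any distortion apply to the point x, -y, -z); pixel columns grow to the right and rows downward; lengths in m; the calibration is good to about 2 mm. A picture is of the moment at which its call begins. There is no depth.
- robot.hand_in(): hands the job in; it is judged then, once.
Trained networks look in a picture, given as the dict that the camera call returned (one of the last four; its "shot" number tells which), for a name from the list of things; names that differ only in an ending like _2 or _b are one class to them, and where a whole thing is asked for, a point or a joint stands for the part that bears it (a point fixed in the world has none). Each returns a list of dicts, best first, with "p" (0 to 1); they miss things now and then, are a little off and sometimes report something else, mostly with a low value. They report only what shows in the picture. A call takes as long as a camera call. They do not tell look-alikes from the thing itself.
- robot.find_in(picture, name): "at" ([column, row] in pixels, amid what is visible of it).
- robot.tip_of(picture, name): "at" ([column, row] in pixels: a listed point, or the origin of a listed thing).
The state is a dict: "time": time; "qpos": joint angles; "qvel": joint speeds; "joint_efforts": joint torques, N m; "tool_pos": TCP position; "tool_rot": TCP orientation; "contact_force": force on the tool from outside, world axes, zero at the start; "torque": the same for the moment, N m; "opening": finger opening in m; "grip_force": force on a finger pad.
Only numpy, scipy, OpenCV 4.12 (cv2) and the standard library are available. Lean on these libraries where they do the work, as an engineer would, in place of code of your own. Each camera call takes 0.05 s, during which the arm holds its last target. There are 200 camera calls.

## Working session

There is one attempt and no reset: what is moved stays moved. The work goes in short steps, Python scripts to look and compute and a tool call to move; the robot and the scene stay as the last step left them, time stands still between calls to the robot, and variables do not carry over. Pictures are saved under pics/ and viewed, at most 10 in all, crops included, and the job is handed in when it is done.

Besides the shell and the picture viewer there is one more tool, called after ">>>" as name(argument=value, ...), one argument or row to a line, values as JSON. carry_out: Moves the arm, as the interface text tells. Its arguments: {"type":"object","properties":{"commands":{"type":"array"},"newtons":{"type":"number"}},"required":["commands"]}

```bash
mkdir -p pics
cat > h.py <<'E'
import numpy as np, cv2
from cell import robot
def shot(n,save=None):
    p=robot.read_camera(n)
    if save: cv2.imwrite('pics/'+save,cv2.cvtColor(p['pixels'],cv2.COLOR_RGB2BGR))
    return p
def plane(p,uv,z):
    V=np.array(p['view']);R=V[:3,:3];t=V[:3,3];c=-R.T@t
    d=R.T@np.array([(uv[0]-p['cx'])/p['fx'],-(uv[1]-p['cy'])/p['fy'],-1.])
    return c+d*(z-c[2])/d[2]
def ray(p,uv):
    a=plane(p,uv,0.);V=np.array(p['view']);c=-V[:3,:3].T@V[:3,3]
    d=a-c;return c,d/np.linalg.norm(d)
def tri(a,b):
    A=0;B=0
    for p,uv in (a,b):
        c,d=ray(p,uv);M=np.eye(3)-np.outer(d,d);A=A+M;B=B+M@c
    return np.linalg.solve(A,B)
E
python3 - <<'E'
from h import *
np.set_printoptions(precision=4,suppress=True)
s=shot('scene','s0.png');t=shot('top','t0.png')
print({k:s[k] for k in s if k!='pixels'},t['fx'],t['view'],[k for k in t])
Z=dict(wheel_hub=.076,handle=.099,pointer=.039,flag_tip=.039,fence_face=.029,cards_center=.009,gauge=0,stapler=0,label_roll=0,slip_block=0,code_scanner=0)
for n in Z:
    a=robot.tip_of(s,n)[:2];b=robot.tip_of(t,n)[:2]
    print(n,[(np.round(q['at'],1),round(q['p'],2),plane(s,q['at'],Z[n])) for q in a],'TOP',[(np.round(q['at'],1),round(q['p'],2),plane(t,q['at'],Z[n])) for q in b])
o=robot.observe();print(o['tool_pos'],o['tool_rot'],o['contact_force'],o['time'])
E
```

```text
{'fx': 470.7513320989135, 'fy': 470.7513320989135, 'cx': 244.95943795271566, 'cy': 196.87064327380043, 'view': array([[-0.8426, -0.5382, -0.0185,  0.6711],
       [ 0.2024, -0.3484,  0.9152, -0.0529],
       [-0.499 ,  0.7674,  0.4025, -1.483 ],
       [ 0.    ,  0.    ,  0.    ,  1.    ]]), 'shot': 1} 405.5380948741136 [[ 0.0209 -0.9998 -0.0017  0.3667]
 [ 0.999   0.0208  0.0395 -0.5334]
 [-0.0394 -0.0025  0.9992 -1.3029]
 [ 0.      0.      0.      1.    ]] ['pixels', 'fx', 'fy', 'cx', 'cy', 'view', 'shot']
wheel_hub [(array([276.8, 168.1]), 0.59, array([0.5961, 0.1007, 0.076 ])), (array([257.8, 204.5]), 0.41, array([0.4943, 0.3998, 0.076 ]))] TOP [(array([339.4, 165.3]), 0.96, array([0.5834, 0.1217, 0.076 ]))]
handle [(array([287.2, 162.7]), 0.55, array([0.5609, 0.0894, 0.099 ]))] TOP [(array([341.6, 182.8]), 0.51, array([0.5285, 0.119 , 0.099 ]))]
pointer [(array([279.6, 198.6]), 0.87, array([0.499 , 0.2566, 0.039 ]))] TOP [(array([299. , 186.6]), 0.77, array([0.5163, 0.2412, 0.039 ]))]
flag_tip [(array([270.2, 242.2]), 0.53, array([0.3828, 0.5209, 0.039 ]))] TOP []
fence_face [(a
[... 694 characters left out ...]
.6, 244. ]), 0.6, array([0.4986, 0.5207, 0.    ]))] TOP [(array([212.5, 192.5]), 0.85, array([0.4924, 0.5191, 0.    ]))]
label_roll [(array([269.7, 243.7]), 0.71, array([0.4141, 0.4686, 0.    ]))] TOP [(array([201.1, 158.7]), 0.65, array([0.6023, 0.5592, 0.    ])), (array([228.3, 214.7]), 0.51, array([0.4212, 0.4658, 0.    ]))]
slip_block [(array([199.4, 241.2]), 0.66, array([0.5946, 0.5588, 0.    ]))] TOP [(array([201.1, 158.7]), 0.94, array([0.6023, 0.5592, 0.    ]))]
code_scanner [(array([212.9, 193.7]), 0.62, array([0.7647, 0.2603, 0.    ]))] TOP [(array([294.1, 114.1]), 0.95, array([0.7557, 0.2573, 0.    ]))]
[ 0.1829 -0.4921  0.2437] [3.1415 0.     0.3558] [ 0.1997  0.7487 -0.1402] 1.2
```

View pics/s0.png

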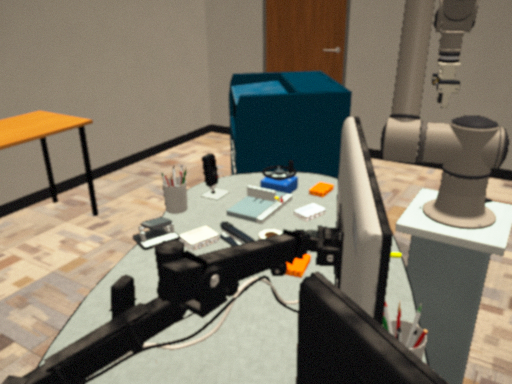

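View pics/t0.png

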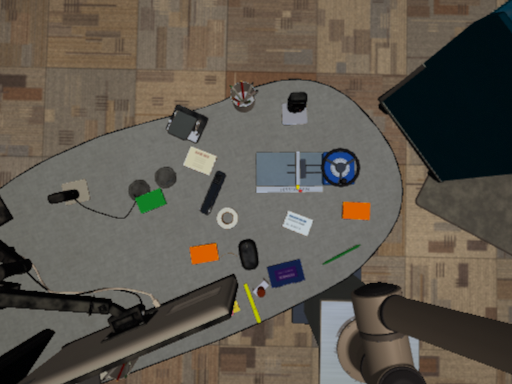

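Run:
```python
import cv2,numpy as np
t=cv2.imread('pics/t0.png')[140:240,245:375];s=cv2.imread('pics/s0.png')[155:225,220:340]
a=cv2.resize(t,None,fx=5,fy=5,interpolation=cv2.INTER_CUBIC)
b=cv2.resize(s,None,fx=5,fy=5,interpolation=cv2.INTER_CUBIC)
cv2.imwrite('pics/c0.png',a);cv2.imwrite('pics/c1.png',b)
```

```text
(no output)
```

View pics/c0.png

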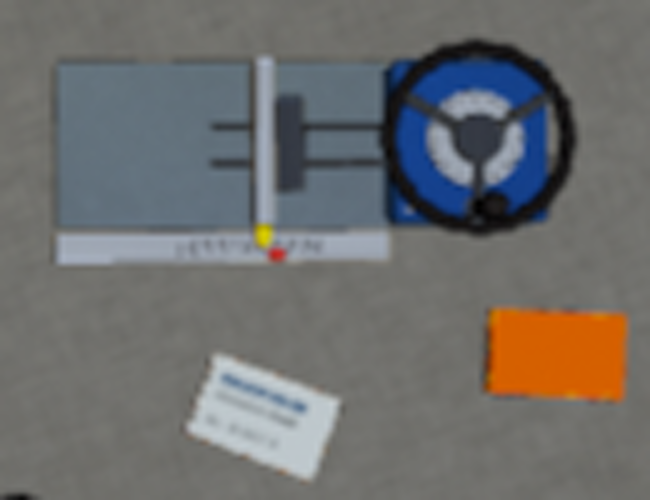

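View pics/c1.png

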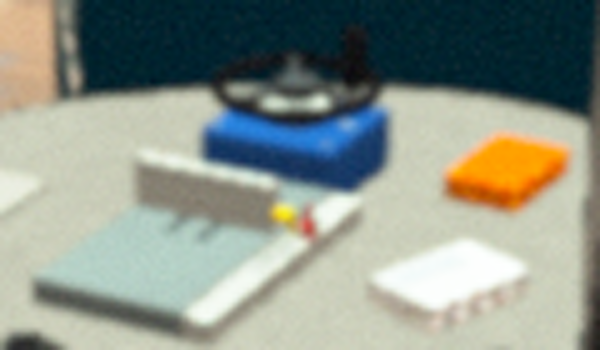

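```bash
cat >> h.py <<'E'
def cen(p,box,kind):
    u0,u1,v0,v1=box;I=p['pixels'][v0:v1,u0:u1].astype(float);r,g,b=I[...,0],I[...,1],I[...,2]
    w={'y':np.clip(np.minimum(r,g)-b-35,0,None),'r':np.clip(r-np.maximum(g,b)-45,0,None)*(g<r*.55+20)}[kind]
    if kind=='r': w=np.clip(r-g-40,0,None)
    V,U=np.mgrid[v0:v1,u0:u1];return np.array([(w*U).sum(),(w*V).sum()])/w.sum(),w.sum()
def marks(p,q):
    o={}
    for k in 'yr':
        a,_=cen(p,(288,318,180,200),k);b,_=cen(q,(265,295,186,210),k)
        o[k]=(a,b,plane(p,a,.036),plane(q,b,.036),tri((p,a),(q,b)))
    return o
E
python3 - <<'E'
from h import *
np.set_printoptions(precision=4,suppress=True)
t=shot('top');s=shot('scene')
for k,v in marks(t,s).items(): print(k,*v)
m=lambda x,y:((x+.5)/5-.5+245,(y+.5)/5-.5+140)
n=lambda x,y:((x+.5)/5-.5+220,(y+.5)/5-.5+155)
print('hub',plane(t,m(478.5,137.5),.07)); print('hub s',plane(s,n(297,85),.07))
print('handle top',plane(t,m(490,205),.11),tri((t,m(490,205)),(s,n(355,55))))
print('bed',[plane(t,m(*c),.02) for c in ((57,62),(253,60),(57,264),(388,262))])
print('cards',plane(t,m(262,415),.018),[plane(t,m(*c),.018) for c in((213,353),(342,403),(312,480),(185,430))])
E
```

```text
y [297.2219 186.4853] [276.3728 197.5297] [0.5166 0.2466 0.036 ] [0.5154 0.2484 0.036 ] [0.5166 0.2464 0.035 ]
r [299.9482 190.406 ] [281.032  199.7653] [0.5044 0.2377 0.036 ] [0.4938 0.2564 0.036 ] [0.5045 0.2366 0.0259]
hub [0.5784 0.1176 0.07  ]
hub s [0.58   0.1137 0.07  ]
handle top [0.5347 0.1184 0.11  ] [0.5344 0.1162 0.1014]
bed [array([0.6257, 0.3798, 0.02  ]), array([0.6296, 0.2534, 0.02  ]), array([0.4954, 0.3771, 0.02  ]), array([0.5011, 0.1645, 0.02  ])]
cards [0.4013 0.2435 0.018 ] [array([0.4404, 0.2757, 0.018 ]), array([0.4101, 0.1923, 0.018 ]), array([0.3604, 0.2108, 0.018 ]), array([0.3907, 0.2928, 0.018 ])]
```

>>> carry_out(
  commands=[
    [[0,0,0],0.178,0.8],
    [[0,0,0],0.178,0.8],
    [[0.0234,-0.0406,0.005],0,0.6],
    [[0.0234,-0.0406,0.005],0,0.6],
    [[0.0234,-0.0406,0.005],0,0.6],
    [[0.0234,-0.0406,0.005],0,0.6],
    [[0.0234,-0.0406,0.005],0,0.6],
    [[0.0234,-0.0406,0.005],0,0.6],
    [[0.0234,-0.0406,0.005],0,0.6],
    [[0.0234,-0.0406,0.005],0,0.6],
    [[0.0234,-0.0406,0.005],0,0.6],
    [[0.0234,-0.0406,0.005],0,0.6],
    [[0.0234,-0.0406,0.005],0,0.6],
    [[0.0234,-0.0406,0.005],0,0.6],
    [[0.0234,-0.0406,0.005],0,0.6],
    [[0.0234,-0.0406,0.005],0,0.6],
    [[0.0234,-0.0406,0.005],0,0.6],
    [[0,0,0],0,0.6],
    [[0,0,0],0,0.6],
  ],
  newtons=15,
)

```text
time: 3.68
tool_pos: [0.5336, 0.1166, 0.1685]
tool_rot: [3.141, 0.001, 0.0]
contact_force: [0.7, 0.0, 0.7]
opening: 0.0556
grip_force: 0.0
```

Run:
```python
from h import *
t=shot('top');s=shot('scene','s1.png')
a=cv2.resize(t['pixels'][145:205,305:375],None,fx=5,fy=5,interpolation=2);b=cv2.resize(s['pixels'][140:200,240:310],None,fx=5,fy=5,interpolation=2)
cv2.imwrite('pics/c2.png',cv2.cvtColor(np.hstack([a,b]),cv2.COLOR_RGB2BGR))
```

```text
(no output)
```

View pics/c2.png

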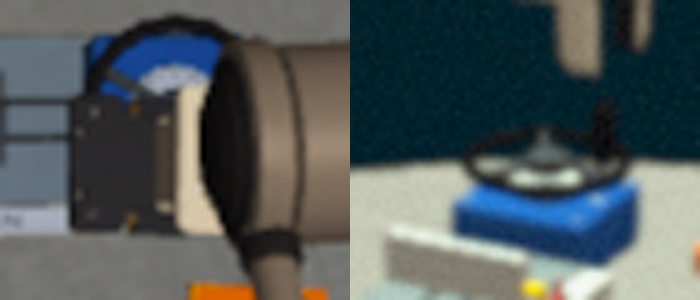

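>>> carry_out(
  commands=[
    [[0.0005,0,0.02],0,0.6],
    [[0,0,0.02],0,0.6],
    [[0,0,0.02],0,0.6],
    [[0,0,0.006],0,0.6],
    [[0,0,0],0,0.6],
    [[0,0,0],0,0.1],
    [[0,0,0],0,0.1],
    [[0,0,0],0,0.1],
    [[0,0,0],0,0.1],
    [[0,0,0],0,0.1],
  ],
)

```text
time: 5.03
tool_pos: [0.5346, 0.1166, 0.1028]
tool_rot: [3.141, -0.0, -0.0]
contact_force: [-0.3, -0.8, 1.7]
opening: 0.0174
grip_force: 15.0
```

>>> carry_out(
  commands=[
    [[0.0009,0.0087,0],0,0.1],
    [[0.0026,0.0084,0],0,0.1],
    [[0.0042,0.0077,0],0,0.1],
    [[0.0057,0.0067,0],0,0.1],
    [[0.0069,0.0055,0],0,0.1],
    [[0.0078,0.004,0],0,0.1],
    [[0,0,0],0,0.1],
  ],
)

```text
time: 5.9
tool_pos: [0.564, 0.0752, 0.1028]
tool_rot: [3.141, -0.002, -0.001]
contact_force: [1.9, 0.9, 2.3]
opening: 0.0174
grip_force: 15.0
```

```bash
cat > c.py <<'E'
import sys
from h import *
np.set_printoptions(precision=4,suppress=True)
o=robot.observe();P=np.array(o['tool_pos']);print(o['time'],P,o['contact_force'],'ang',np.arctan2(*(P[:2]-[.579,.1165])[::-1])-np.pi)
R=[]
for i in range(2):
    t=shot('top');s=shot('scene');R.append(marks(t,s))
for k in 'yr':
    a=np.mean([r[k][0] for r in R],0);b=np.mean([r[k][1] for r in R],0);print(k,a,b,plane(t,a,.036),plane(s,b,.036),tri((t,a),(s,b)))
E
python3 c.py
```

```text
5.9 [0.564  0.0752 0.1028] [1.8624 0.927  2.3123] ang -5.0602810692146605
y [297.4069 186.4488] [276.4932 197.3506] [0.5168 0.246  0.036 ] [0.5158 0.2469 0.036 ] [0.5166 0.2458 0.0354]
r [299.9338 190.387 ] [281.0326 199.7435] [0.5044 0.2378 0.036 ] [0.4938 0.2563 0.036 ] [0.5045 0.2366 0.026 ]
```

>>> carry_out(
  commands=[
    [[0.0085,0.0024,0],0,0.1],
    [[0.0088,0.0006,0],0,0.1],
    [[0.0087,-0.0011,0],0,0.1],
    [[0.0083,-0.0028,0],0,0.1],
    [[0.0076,-0.0044,0],0,0.1],
    [[0.0065,-0.0059,0],0,0.1],
    [[0.0053,-0.007,0],0,0.1],
    [[0.0037,-0.0079,0],0,0.1],
    [[0.0021,-0.0085,0],0,0.1],
    [[0.0004,-0.0088,0],0,0.1],
    [[-0.0014,-0.0087,0],0,0.1],
    [[-0.0031,-0.0082,0],0,0.1],
    [[-0.0047,-0.0075,0],0,0.1],
    [[-0.006,-0.0064,0],0,0.1],
    [[0,0,0],0,0.1],
  ],
)

```text
time: 7.98
tool_pos: [0.6062, 0.1511, 0.1028]
tool_rot: [-3.141, 0.001, 0.001]
contact_force: [-1.4, -1.7, 6.7]
opening: 0.0176
grip_force: 15.0
```

```bash
python3 c.py
```

```text
7.975 [0.6062 0.1511 0.1028] [-1.4198 -1.7061  6.6536] ang -2.2376328814130457
y [301.6526 186.4326] [278.2077 195.8863] [0.5171 0.2325 0.036 ] [0.5167 0.2337 0.036 ] [0.5172 0.2325 0.0355]
r [299.9739 190.3508] [280.9939 199.4346] [0.5046 0.2376 0.036 ] [0.4951 0.2542 0.036 ] [0.5047 0.2366 0.0271]
```

>>> carry_out(
  commands=[
    [[-0.0072,-0.005,0],0,0.1],
    [[-0.008,-0.0035,0],0,0.1],
    [[-0.0086,-0.0019,0],0,0.1],
    [[-0.0088,-0.0001,0],0,0.1],
    [[0,0,0],0,0.1],
    [[0,0,0],0,0.1],
  ],
)

```text
time: 8.93
tool_pos: [0.5736, 0.1606, 0.1028]
tool_rot: [3.141, 0.002, 0.0]
contact_force: [-1.6, -4.6, 6.1]
opening: 0.0173
grip_force: 15.0
```

```bash
python3 c.py
```

```text
8.925 [0.5736 0.1606 0.1028] [-1.6462 -4.613   6.1161] ang -1.448738671705917
y [302.8674 186.3835] [278.7238 195.3711] [0.5173 0.2287 0.036 ] [0.5173 0.2291 0.036 ] [0.5174 0.2287 0.0358]
r [299.9525 190.4045] [281.0991 199.5913] [0.5044 0.2377 0.036 ] [0.4942 0.2551 0.036 ] [0.5044 0.2366 0.0266]
```

>>> carry_out(
  commands=[
    [[0.0088,0.0001,0],0,0.1],
    [[0.0086,0.0019,0],0,0.1],
    [[0.008,0.0035,0],0,0.1],
    [[0.0072,0.005,0],0,0.1],
    [[0.006,0.0064,0],0,0.1],
    [[0.0047,0.0075,0],0,0.1],
    [[0.0031,0.0082,0],0,0.1],
    [[0.0014,0.0087,0],0,0.1],
    [[-0.0004,0.0088,0],0,0.1],
    [[-0.0021,0.0085,0],0,0.1],
    [[-0.0037,0.0079,0],0,0.1],
    [[-0.0053,0.007,0],0,0.1],
    [[0,0,0],0,0.1],
    [[0,0,0],0,0.1],
  ],
)

```text
time: 10.88
tool_pos: [0.611, 0.0872, 0.1028]
tool_rot: [3.141, -0.0, -0.0]
contact_force: [1.6, -1.3, 4.2]
opening: 0.0175
grip_force: 15.0
```

```bash
python3 c.py
```

```text
10.875 [0.611  0.0872 0.1028] [ 1.5741 -1.3046  4.2141] ang -3.8826490517746306
y [300.8273 186.4939] [278.1075 196.254 ] [0.5169 0.2351 0.036 ] [0.5155 0.2365 0.036 ] [0.5167 0.2349 0.0352]
r [299.9619 190.3258] [280.9324 199.4299] [0.5046 0.2377 0.036 ] [0.4953 0.2542 0.036 ] [0.5048 0.2367 0.0271]
```

>>> carry_out(
  commands=[
    [[-0.0065,0.0059,0],0,0.1],
    [[-0.0076,0.0044,0],0,0.1],
    [[-0.002,0.0009,0],0,0.1],
    [[0,0,0],0,0.1],
    [[0,0,0],0,0.1],
    [[0,0,0],0,0.1],
  ],
)

```text
time: 11.82
tool_pos: [0.5947, 0.0759, 0.1028]
tool_rot: [3.141, 0.001, -0.0]
contact_force: [1.1, -0.8, 6.5]
opening: 0.0176
grip_force: 15.0
```

```bash
python3 c.py
python3 - <<'E'
from h import *
t=shot('top');s=shot('scene')
a=cv2.resize(t['pixels'][170:205,285:320],None,fx=10,fy=10,interpolation=2);b=cv2.resize(s['pixels'][180:215,262:297],None,fx=10,fy=10,interpolation=2)
cv2.imwrite('pics/c3.png',cv2.cvtColor(np.hstack([a,b]),cv2.COLOR_RGB2BGR))
E
```

```text
11.825 [0.5947 0.0759 0.1028] [ 1.0637 -0.8214  6.5396] ang -4.344596844597935
y [300.212  186.4513] [277.8251 196.5941] [0.517  0.2371 0.036 ] [0.515  0.2393 0.036 ] [0.5167 0.2368 0.0346]
r [299.9262 190.3107] [280.9239 199.549 ] [0.5047 0.2378 0.036 ] [0.4949 0.2551 0.036 ] [0.5048 0.2368 0.0267]
```

View pics/c3.png

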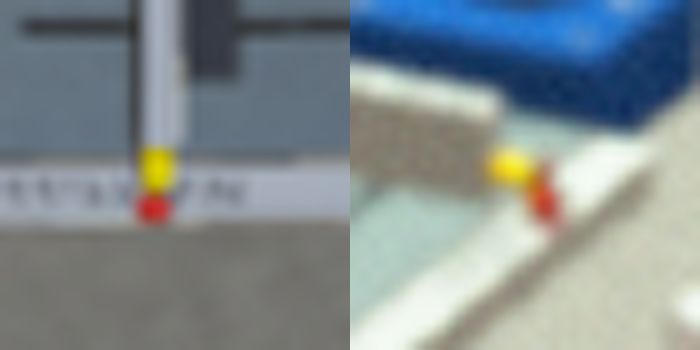

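>>> carry_out(
  commands=[
    [[-0.0033,0.0012,0],0,0.1],
    [[0,0,0],0,0.1],
    [[0,0,0],0,0.1],
    [[0,0,0],0,0.5],
    [[0,0,0],0,0.5],
    [[0,0,0],0,0.5],
    [[0,0,-0.03],0,0.5],
    [[0,0,-0.04],0,0.5],
    [[0,0,-0.02],0,0.5],
    [[-0.04,0,0],0,0.7],
    [[-0.04,0,0],0,0.8],
    [[-0.04,0,0],0,0.8],
    [[0,0,0],0,0.8],
  ],
)

```text
time: 13.75
tool_pos: [0.4689, 0.0748, 0.1926]
tool_rot: [3.142, 0.002, 0.0]
contact_force: [0.7, -0.4, -1.1]
opening: 0.0729
grip_force: 0.0
```

```bash
python3 c.py
python3 - <<'E'
from h import *
np.set_printoptions(precision=4,suppress=True)
print(robot.observe()['qpos'])
t=shot('top')
g=t['pixels'][195:250,270:325].astype(float)
m=((g.min(2)>135)).astype(np.uint8)
n,l,st,ce=cv2.connectedComponentsWithStats(m)
i=1+np.argmax(st[1:,4]);print(st[i],ce[i])
c=np.argwhere(l==i)[:,::-1]+[270,195]
r=cv2.minAreaRect(c.astype(np.float32));B=cv2.boxPoints(r);W=np.array([plane(t,b,.018) for b in B]);print(W,W.mean(0),r)
E
```

```text
13.75 [0.4689 0.0748 0.1926] [ 0.7321 -0.4365 -1.0814] ang -5.92128974307325
y [300.1275 186.4164] [277.7838 196.5857] [0.5171 0.2374 0.036 ] [0.5151 0.2394 0.036 ] [0.5168 0.237  0.0348]
r [299.927 190.309] [280.9317 199.5309] [0.5047 0.2378 0.036 ] [0.4949 0.2549 0.036 ] [0.5048 0.2368 0.0267]
[-0.0039  0.3079  1.7268 -0.0001  1.106   1.5673]
[ 12  16  31  25 469] [27.4819 28.1557]
[[0.3885 0.2943 0.018 ]
 [0.4423 0.2746 0.018 ]
 [0.412  0.1906 0.018 ]
 [0.3583 0.2104 0.018 ]] [0.4003 0.2425 0.018 ] ((297.33245849609375, 222.93557739257812), (27.856773376464844, 17.87715721130371), 21.037511825561523)
```

>>> carry_out(
  commands=[
    [[-0.0109,-0.0295,0],0,0.85],
    [[-0.0109,-0.0295,0],0,0.85],
    [[-0.0109,-0.0295,0],0,0.85],
    [[-0.0109,-0.0295,0],0,0.85],
    [[-0.0109,-0.0295,0],0,0.85],
    [[-0.0109,-0.0295,0],0,0.85],
    [[0,0,0.01],-0.175,0.85],
    [[0,0,0.01],-0.175,0.85],
    [[0,0,0.01],-0.175,0.85],
    [[0,0,0.01],-0.175,0.85],
    [[0,0,0.01],-0.175,0.85],
    [[0,0,0.01],-0.175,0.85],
    [[0,0,0.01],-0.173,0.85],
    [[0,0,0],0,0.85],
  ],
)

```text
time: 15.75
tool_pos: [0.4064, 0.2516, 0.1218]
tool_rot: [-3.14, 0.001, 1.221]
contact_force: [-0.4, 0.6, -0.0]
opening: 0.0781
grip_force: 0.0
```

>>> carry_out(
  commands=[
    [[0,-0.0026,0.02],0,0.85],
    [[0,0,0.025],0,0.85],
    [[0,0,0.025],0,0.85],
    [[0,0,0.02],0,0.85],
    [[0,0,0.0115],0,0.85],
    [[0,0,0],0,0.85],
    [[0,0,0],0,0.5],
    [[0,0,0],0,0.5],
    [[0,0,0],0,0.5],
    [[0,0,0],0,0.5],
  ],
  newtons=20,
)

```text
time: 17.0
tool_pos: [0.4041, 0.2526, 0.0217]
tool_rot: [3.141, -0.001, 1.223]
contact_force: [-0.1, -0.0, 5.1]
opening: 0.0538
grip_force: 20.0
```

>>> carry_out(
  commands=[
    [[0,0,-0.018],0,0.5],
    [[0,0,-0.025],0,0.5],
    [[0,0,-0.025],0,0.5],
    [[0,0,0],-0.1257,0.5],
    [[0,0,0],-0.1257,0.5],
    [[0,0,0],-0.1257,0.5],
    [[0.0131,0.0342,0],0,0.5],
    [[0.0131,0.0342,0],0,0.5],
    [[0.0131,0.0342,0],0,0.5],
    [[0.0131,0.0342,0],0,0.5],
    [[0.0131,0.0342,0],0,0.5],
    [[0,0,0.018],0,0.5],
    [[0,0,0.018],0,0.5],
    [[0,0,0],0,0.5],
    [[0,0,0],0,0.5],
  ],
)

```text
time: 18.88
tool_pos: [0.5724, 0.3228, 0.0533]
tool_rot: [-3.141, 0.0, 1.6]
contact_force: [0.4, -0.8, 0.1]
opening: 0.0541
grip_force: 20.0
```

```bash
python3 c.py
python3 - <<'E'
from h import *
t=shot('top');s=shot('scene')
a=cv2.resize(t['pixels'][140:200,240:320],None,fx=5,fy=5,interpolation=2);b=cv2.resize(s['pixels'][165:225,220:300],None,fx=5,fy=5,interpolation=2)
cv2.imwrite('pics/c4.png',cv2.cvtColor(np.hstack([a,b]),cv2.COLOR_RGB2BGR))
E
```

```text
18.875 [0.5724 0.3228 0.0533] [ 0.4253 -0.781   0.1188] ang -1.5387491598593652
y [300.13   186.4196] [277.7844 196.585 ] [0.517  0.2373 0.036 ] [0.5151 0.2393 0.036 ] [0.5168 0.237  0.0348]
r [299.9246 190.3036] [280.9231 199.523 ] [0.5047 0.2378 0.036 ] [0.495  0.2549 0.036 ] [0.5048 0.2368 0.0268]
```

View pics/c4.png

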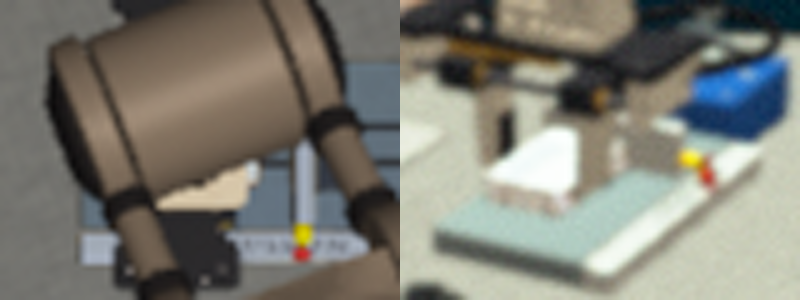

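>>> carry_out(
  commands=[
    [[0,0,0.006],0,0.5],
    [[0,0,0.003],0,0.5],
    [[0,0,0.0015],0,0.5],
    [[-0.004,0,0],0,0.5],
    [[-0.005,0,0],0,0.5],
    [[-0.004,0,0],0,0.5],
    [[-0.002,0,0],0,0.5],
    [[0,0,0],0,0.5],
    [[0,0,0],0,0.5],
  ],
)

```text
time: 20.3
tool_pos: [0.5733, 0.308, 0.0427]
tool_rot: [3.142, -0.0, 1.6]
contact_force: [-0.9, -0.3, -0.9]
opening: 0.0537
grip_force: 20.0
```

>>> carry_out(
  commands=[
    [[-0.001,0,0],0,0.5],
    [[-0.001,0,0],0,0.5],
    [[-0.001,0,0],0,0.5],
    [[0,0,0],0,0.5],
  ],
)

```text
time: 20.8
tool_pos: [0.5734, 0.3049, 0.0427]
tool_rot: [-3.142, 0.0, 1.6]
contact_force: [0.8, -0.3, -1.2]
opening: 0.0539
grip_force: 20.0
```

>>> carry_out(
  commands=[
    [[-0.001,0,0],0,0.5],
    [[-0.001,0,0],0,0.5],
    [[0,0,0],0,0.5],
  ],
)

```text
time: 21.18
tool_pos: [0.5734, 0.3029, 0.0427]
tool_rot: [-3.142, 0.0, 1.6]
contact_force: [-1.1, 0.5, -0.6]
opening: 0.0535
grip_force: 20.0
```

>>> carry_out(
  commands=[
    [[-0.0005,0,0],0,0.5],
    [[-0.0005,0,0],0,0.5],
    [[0,0,0],0,0.5],
  ],
)

```text
time: 21.55
tool_pos: [0.5735, 0.3019, 0.0427]
tool_rot: [3.142, 0.0, 1.6]
contact_force: [-0.2, -0.0, -1.7]
opening: 0.0541
grip_force: 20.0
```

Lower onto the bed, then creep on.

>>> carry_out(
  commands=[
    [[0,0,0.0007],0,0.5],
    [[-0.0005,0,0],0,0.5],
    [[-0.0005,0,0],0,0.5],
    [[0,0,0],0,0.5],
  ],
)

```text
time: 22.05
tool_pos: [0.5735, 0.3009, 0.042]
tool_rot: [3.142, 0.0, 1.6]
contact_force: [0.3, -0.5, -0.4]
opening: 0.0537
grip_force: 20.0
```

>>> carry_out(
  commands=[
    [[-0.0005,0,0],0,0.5],
    [[-0.0005,0,0],0,0.5],
    [[0,0,0],0,0.5],
  ],
)

```text
time: 22.42
tool_pos: [0.5735, 0.3003, 0.0421]
tool_rot: [3.141, -0.001, 1.6]
contact_force: [-0.3, 2.5, -1.1]
opening: 0.0539
grip_force: 20.0
```

>>> carry_out(
  commands=[
    [[-0.0005,0,0],0,0.5],
    [[0,0,0],0,0.5],
    [[0,0,0],0,0.5],
  ],
)

```text
time: 22.8
tool_pos: [0.5735, 0.3003, 0.0421]
tool_rot: [3.141, -0.001, 1.6]
contact_force: [-0.0, 4.8, -0.3]
opening: 0.0538
grip_force: 20.0
```

>>> carry_out(
  commands=[
    [[-0.0005,0,0],0,0.5],
    [[0,0,0],0,0.5],
    [[-0.0005,0,0],0,0.5],
    [[0,0,0],0,0.5],
    [[0,0,0],0,0.5],
  ],
)

```text
time: 23.42
tool_pos: [0.5734, 0.3002, 0.0422]
tool_rot: [3.141, -0.002, 1.6]
contact_force: [-0.7, 8.4, -0.2]
opening: 0.0539
grip_force: 20.0
```

>>> carry_out(
  commands=[
    [[-0.0005,0,0],0,0.5],
    [[-0.0004,0,0],0,0.5],
    [[0,0,0],0,0.5],
    [[0,0,0],0,0.5],
    [[0,0,0],0,0.5],
    [[0,0,0],0,0.5],
  ],
)

```text
time: 24.18
tool_pos: [0.5734, 0.3001, 0.0423]
tool_rot: [3.14, -0.004, 1.6]
contact_force: [-1.4, 10.6, -2.4]
opening: 0.0541
grip_force: 20.0
```

```bash
python3 c.py
```

```text
24.175 [0.5734 0.3001 0.0423] [-1.3833 10.6175 -2.3767] ang -1.5405452461745657
y [300.1749 186.4258] [277.7818 196.5995] [0.517  0.2372 0.036 ] [0.5151 0.2395 0.036 ] [0.5168 0.2369 0.0346]
r [299.9217 190.3063] [280.9158 199.529 ] [0.5047 0.2378 0.036 ] [0.495 0.255 0.036] [0.5048 0.2368 0.0268]
```

>>> carry_out(
  commands=[
    [[-0.0004,0,0],0,0.5],
    [[0,0,0],0,0.5],
    [[0,0,0],0,0.5],
    [[0,0,0],0,0.5],
  ],
)

```text
time: 24.88
tool_pos: [0.5734, 0.3001, 0.0423]
tool_rot: [3.14, -0.004, 1.6]
contact_force: [-1.2, 12.1, -1.6]
opening: 0.0536
grip_force: 20.0
```

>>> carry_out(
  commands=[
    [[0.001,0,0],0,0.5],
    [[0.001,0,0],0,0.5],
    [[0,0,0],0,0.5],
    [[0,0,0],0,0.5],
  ],
)

```text
time: 25.38
tool_pos: [0.5735, 0.3002, 0.0421]
tool_rot: [3.141, -0.001, 1.6]
contact_force: [-1.0, 6.3, -0.8]
opening: 0.0534
grip_force: 20.0
```

>>> carry_out(
  commands=[
    [[0.001,0,0],0,0.5],
    [[0.0002,0,0.0003],0,0.5],
    [[0,0,0],0,0.5],
    [[0,0,0],0,0.5],
    [[0,0,0],0,0.8],
    [[0,0,0],0,0.8],
    [[0,0,0],0,0.8],
    [[0,0,0],0,0.8],
    [[0,0,-0.01],0,0.8],
    [[0,0,-0.03],0,0.8],
    [[0,0,-0.04],0,0.8],
    [[0,0,-0.04],0,0.8],
    [[-0.03,-0.05,-0.04],0,0.8],
    [[-0.05,-0.05,0],0,0.8],
    [[-0.05,-0.05,0],0,0.8],
    [[-0.05,0,0],0,0.8],
    [[-0.05,0,0],0,0.8],
    [[0,0,0],0,0.8],
  ],
)

```text
time: 27.62
tool_pos: [0.4475, 0.0791, 0.198]
tool_rot: [3.14, 0.001, 1.596]
contact_force: [0.5, 0.4, 0.1]
opening: 0.0735
grip_force: 0.0
```

```bash
python3 c.py
python3 - <<'E'
from h import *
t=shot('top');s=shot('scene')
g=t['pixels'][150:185,255:297];m=(g.min(2)>150).astype(np.uint8)
n,l,st,ce=cv2.connectedComponentsWithStats(m);i=1+np.argmax(st[1:,4]);print(st[i])
r=cv2.minAreaRect((np.argwhere(l==i)[:,::-1]+[255,150]).astype(np.float32));W=np.array([plane(t,b,.038) for b in cv2.boxPoints(r)]);print(W,W.mean(0))
a=cv2.resize(t['pixels'][140:200,240:320],None,fx=5,fy=5,interpolation=2);b=cv2.resize(s['pixels'][165:225,220:300],None,fx=5,fy=5,interpolation=2)
cv2.imwrite('pics/c5.png',cv2.cvtColor(np.hstack([a,b]),cv2.COLOR_RGB2BGR))
E
```

```text
27.625 [0.4475 0.0791 0.198 ] [0.5105 0.3654 0.1337] ang -6.005956973248489
y [300.1284 186.4188] [277.7775 196.5802] [0.517  0.2374 0.036 ] [0.5152 0.2393 0.036 ] [0.5168 0.2371 0.0348]
r [299.9223 190.3058] [280.9255 199.5124] [0.5047 0.2378 0.036 ] [0.495  0.2548 0.036 ] [0.5048 0.2368 0.0268]
[ 17   9  25  18 391]
[[0.60233051 0.32842243 0.038     ]
 [0.60391382 0.25213615 0.038     ]
 [0.54979041 0.25121451 0.038     ]
 [0.5482043  0.32737433 0.038     ]] [0.57605976 0.28978686 0.038     ]
```

View pics/c5.png

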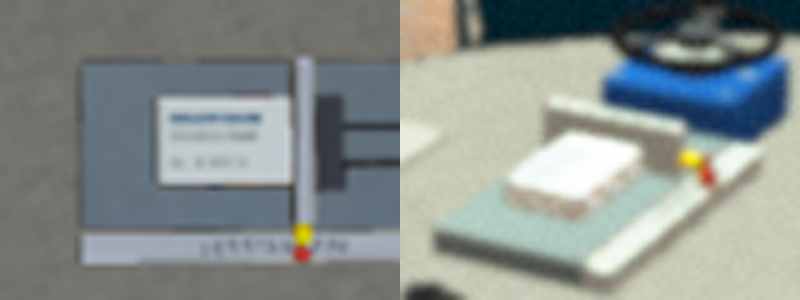

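```bash
python3 -c "
from cell import robot
print(robot.hand_in())"
```

```text
the job is handed in; nothing more can be done
None
```

The job is handed in; no verdict came back. The fence went about 8 mm past the flag and was wound forward to within about 1 mm of it. The cards, pressed to about 12 N, lie flat and square, touching the middle of the fence, with the arm clear.

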